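# Prise open a hinged plaster mould with a palette knife

## Robot

A 6-joint arm with a two-finger parallel gripper is mounted at the origin on the work surface. World frame = base frame: x ahead of the robot, y to its left, z up, the work surface at z = 0. Lengths are in mm, angles in rad, forces in N, time in s.
With the tool pointing down it reaches from about 350 to 775 mm from the base axis. Payload 7.3 kg.
Tool frame: the origin (TCP) lies at the very end of the fingers, on their centre line; the grasp point (between the pads) lies 19 mm behind it; x points along the fingers, y is the direction in which the jaws open and shut, and the axes are right-handed (so a half turn about x gives the same grasp; the last joint's range is limited). The gripper opens to 92 mm and grips with 3 to 60 N. Pads are 19 mm wide; open, the fingers measure 130 mm over their backs; the gripper's body (75 mm by 190 mm) begins 47 mm behind the grasp point.
Start: joints at [1.183, 0.342, 1.524, -0, 1.275, -0.146], TCP at [125.695, 509.75, 226.741] pointing down, gripper open.
Joint ranges: [-2.53, 2.53], [-0.77, 2.02], [0.04, 2.7], [-1, 4.14], [0.28, 2.66], [-3.11, 3.11]. Speed limits (rad/s): [2.57, 2.57, 3.14, 3.14, 3.14, 3.14].

## Interface

Orientations are given as [roll, pitch, yaw] about the fixed x, y, z axes, in that order (R = Rz(yaw) Ry(pitch) Rx(roll)).
In Python, from plant import bot gives the robot as it stands.
- The arm moves only by the tool step_arm, never from a script. Its argument "targets" is a list that holds one entry, the list of rows, each a list of 4 numbers: the shift along the tool's x, y, z in m, then the turn about the tool's x in degrees. A call has exactly 5 rows; each row is the pose to reach, as a shift and turn from the pose measured when the call began, along the tool's axes at that moment; what a row does not reach only later rows make up. A row lasts 1/12 s, in which the tool goes at most 41.7 mm and 7.16 degrees, less where a joint would pass 70% of its speed; a pose out of reach is approached as far as the arm can. A call with a gripper value outside its range is refused whole. "jaw" is the closure, from 0 (fully open) to 1 (shut), set as the call begins (left out, the last holds). The fingers move at their own pace and stop on an object; the grip force is fixed at half the most. Time passes only in rows, so rows that repeat a pose let the fingers close, or fill a call up. It gives the time, the measured TCP pose, the force and the opening at its end, in the units of the state.
- bot.get_obs(): the state, without advancing time (a new reading comes with each control period).
- bot.capture(name): name is "side" or "top"; returns a dict with "color" (420x560x3 uint8, red, green, blue), "depth" (420x560 float32, mm along the optical axis (not along the pixel's ray), 0 where there is no reading), "fov_y" (degrees; the focal length in pixels is half the picture's height over the tangent of half this angle, whatever the lens; pixels are square), "cx", "cy" (the principal point, pixels), "rvec" (rotation vector, rad) and "tvec" (3), from world to camera coordinates, as OpenCV has them. Camera axes: x right, y down, z forward; pixel columns grow to the right and rows downward; lengths in mm; the calibration is good to about 2 mm. A picture is of the moment at which its call begins.
- bot.close_job(): hands the job in, once; it reports no verdict.
The state is a dict: "time": time; "joint_positions": joint angles; "dq": joint speeds; "tau": joint torques, N m; "tool_pos": TCP position; "tcp_rot": TCP orientation; "contact_force": force on the tool from outside, world axes, zero at the start; "moment": the same for the moment, N m; "grip_width": finger opening in mm.
Only numpy, scipy, OpenCV 4.12 (cv2) and the standard library are available. Lean on these libraries where they do the work, as an engineer would, in place of code of your own. Each camera call takes 0.05 s, during which the arm holds its last target. There are 200 camera calls.

## Task

Take the palette knife from its rest, slip its blade into the slot at the front of the closed plaster mould and gently lever the cover up, then fold the cover back with the knife past upright until it stays wide open. Touch the mould with nothing but the knife, without forcing the brittle plaster (at most 25 N) and without touching the tile inside. Finally lay the knife back across both bars of its rest as it lay before; leave everything else in its place.

Things in the scene. Friction and masses are not known exactly. Their poses are not given: they have to be found in the camera images.
- mould: Fixed hinged white plaster mould, 140 (x) x 150 (y) x 88 mm high, on two battens. Origin: centre of its underside, on the table; +x to the hinge side, the front with the slot faces -x. Block up to the parting line at 70 mm, cover on top. At the front middle a lip of the cover and a ledge of the block, 64 mm wide, stick out 14 mm; the prying slot is between them.
- slot (a point): Middle of the mouth of the prying slot, 84 mm in front of the mould's origin (its -x), 65 mm above the table. The slot is 10 mm high (60 to 70 mm above the table), 48 mm wide and runs 36 mm in along the mould's +x, the cover's underside being its roof.
- hinge (a point): Middle of the cover's hinge axis: on the mould's back edge, 70 mm in its +x from its origin, 70 mm above the table. The axis runs along the mould's y.
- cover (a joint): Angle of the mould's cover in rad: 0 closed, 1.57 upright, 1.92 fully folded back against its stop. The cover is a plaster slab 140 x 150 x 18 mm, about 0.3 kg, with a somewhat stiff hinge; let go below upright it may fall shut, past upright it stays open.
- cover_lip (a point): Middle of the lower front edge of the cover's lip, 154 mm from the hinge axis; the lip is 12 mm thick. It moves with the cover.
- cast: Loose, fragile white tile with a scalloped edge, about 75 x 100 x 16 mm, lying in the mould's cavity under the cover, its top 14 mm below the parting line. Origin: centre of its underside. Stays where it is.
- rest: Fixed dark wooden knife rest, 110 (x) x 80 (y) mm: a 6 mm base with two crossbars along y, 12 mm wide, centred 45 mm either side of the middle, their flat tops 35 mm above the table, with 8 mm high stops at the ends (64 mm free between them). Origin: centre of its underside.
- knife: Loose palette knife, 190 mm long, 0.11 kg, lying along x across both bars of the rest. Wooden handle 120 x 18 x 18 mm, x = -70 to +50 mm; steel blade 24 mm wide (20 at the tip), 3 mm thick, x = +50 to +120 mm, at half the handle's height. Origin: on the handle's underside, midway between the bars: grip there (mass centre 20 mm further to +x); +x to the tip, +z up, square to the blade.
- knife_tip (a point): Middle of the blade's tip edge: 120 mm in +x and 9 mm in +z from the knife's origin.
- cup: Bystander: white bisque cup, 70 mm across, 70 mm high. Origin: centre of its underside, as for all bystanders.
- jar: Bystander: small glass jar with black cap, 48 mm across, 55 mm high.
- rib: Bystander: flat wooden rib, 90 x 50 x 6 mm.
- bowl: Bystander: terracotta bowl, 120 mm across, 50 mm high.
- slip: Bystander: closed white bottle, 70 mm across, 170 mm high.
- bat: Bystander: round plaster bat, 140 mm across, 18 mm high.
Things that resemble listed ones, but are neither listed nor needed, are in the scene too. What is shaped like the mould but purple or red is not meant.

How it is judged:
By the outcome, as a careful person would: the job done as asked, in the order asked, and still so for the second after the job is handed in, with the robot touching nothing.
It also fails if it takes over 72 s, if anything falls off the work surface, if the arm or the gripper's body presses on something with over 40 N, if the wrist force passes 120 N, or if a joint passes its speed limit or range.

## Working session

There is one attempt and no reset: what is moved stays moved. The work goes in short steps, Python scripts to look and compute and a tool call to move; the robot and the scene stay as the last step left them, time stands still between calls to the robot, and variables do not carry over. Pictures are saved under pics/ and viewed, about 8 in all and at most 12, crops included, and the job is handed in when it is done.

Besides the shell and the picture viewer there is one more tool, called after "Emit:" in YAML: its name, and indented under it one key for each argument. step_arm: Moves the arm, as the interface text tells. Its arguments: {"type":"object","properties":{"targets":{"type":"array","items":{"type":"array","items":{"type":"array","items":{"type":"number"}}}},"jaw":{"type":"number"}},"required":["targets"]}

```bash
ls; mkdir -p pics
cat > h.py <<'E'
import numpy as np, cv2, pickle
from scipy.spatial.transform import Rotation as R
from plant import bot
def cap(n,save=None):
    c=bot.capture(n)
    if save: cv2.imwrite('pics/'+save,c['color'][:,:,::-1])
    pickle.dump(c,open(f'{n}.pkl','wb')); return c
def load(n): return pickle.load(open(f'{n}.pkl','rb'))
def cloud(c):
    h,w=c['depth'].shape; f=h/2/np.tan(np.radians(c['fov_y'])/2)
    v,u=np.mgrid[:h,:w]; d=c['depth']
    P=np.stack([(u-c['cx'])/f*d,(v-c['cy'])/f*d,d],-1)
    Rm=cv2.Rodrigues(np.array(c['rvec'],float))[0]
    return (P-np.array(c['tvec']).ravel())@Rm
def proj(c,p):
    f=c['depth'].shape[0]/2/np.tan(np.radians(c['fov_y'])/2)
    Rm=cv2.Rodrigues(np.array(c['rvec'],float))[0]
    q=np.atleast_2d(p)@Rm.T+np.array(c['tvec']).ravel()
    return q[:,:2]/q[:,2:]*f+[c['cx'],c['cy']]
E
python3 - <<'E'
from h import *
print(bot.get_obs())
for n in('top','side'):
    c=cap(n,n+'0.png'); Rm=cv2.Rodrigues(np.array(c['rvec'],float))[0]
    print(n,c['fov_y'],c['cx'],c['cy'],-Rm.T@np.array(c['tvec']).ravel(),Rm[2])
E
```

```text
pics
{'time': 0.0, 'joint_positions': array([ 1.18300618e+00,  3.42715640e-01,  1.52499571e+00,  4.01081586e-06,
        1.27541333e+00, -1.46013278e-01]), 'dq': array([-0.00053033, -0.00058925,  0.00047523, -0.00020103, -0.00132668,
       -0.00014733]), 'tau': array([-7.61681604e-04, -4.31236017e+01, -2.44213718e+01,  7.16509810e-02,
        5.60320972e-02, -9.54563370e-05]), 'tool_pos': array([125.53009358, 509.35764902, 226.05608324]), 'tcp_rot': array([-1.71931303,  1.5692643 , -1.96109107]), 'contact_force': array([-0.1196412 ,  1.29799611,  0.25325146]), 'moment': array([ 0.02694593, -0.00281786,  0.03940054]), 'grip_width': 91.91541189710439}
top 42.5497700640934 278.9671819202581 206.76473198767525 [ 414.34543909   15.62631145 1486.30066641] [ 0.06517031 -0.00964478 -0.99782754]
side 47.059714282828075 279.2592744385785 212.366932086954 [ 125.14892879 -697.48068651 1024.2830819 ] [ 0.31409003  0.56643028 -0.76190826]
```

```bash
python3 -c "
import cv2
a=cv2.imread('pics/top0.png');cv2.imwrite('pics/t.png',cv2.resize(a,(800,600),interpolation=cv2.INTER_CUBIC))"
```

```text
(no output)
```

View pics/t.png

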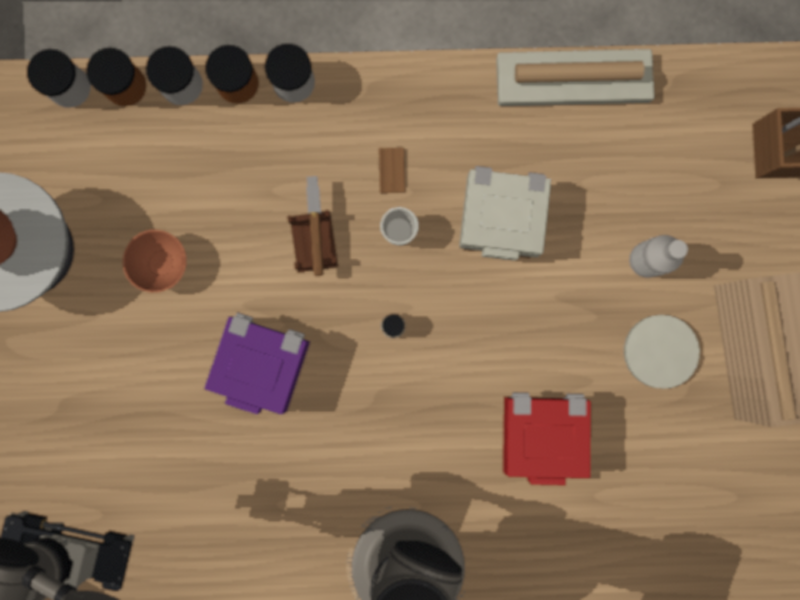

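View pics/side0.png

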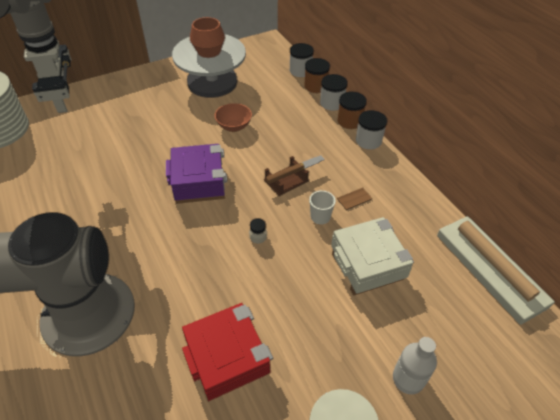

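The top view shows the white mould at (505,212), hinges away from the robot, lip at (502,253). The rest and knife are at (314,235), tip up at (313,180), and the side view agrees. Next I measure them from depth.

Run:
```python
from h import *
for n in('top','side'):
    c=load(n);P=cloud(c).reshape(-1,3);col=c['color'].reshape(-1,3).astype(int);ok=c['depth'].ravel()>0
    px=cloud(c)
    if n=='top':
        m0=px[148,353];k0=px[165,219];print(m0,k0)
    near=lambda q,r:ok&(np.hypot(*(P[:,:2]-q[:2]).T)<r)
    print(n,'table z',np.median(P[near(m0,400)&(np.abs(P[:,2])<15)][:,2]))
    s=near(m0,120)&(P[:,2]>82)&(P[:,2]<94);Q=P[s]
    r=cv2.minAreaRect(Q[:,:2].astype(np.float32));print('cover',r,np.median(Q[:,2]))
    print(cv2.boxPoints(r))
    s=near(k0,130)&(P[:,2]>47)&(P[:,2]<60);Q=P[s];print('handle',len(Q),np.median(Q[:,2]),cv2.minAreaRect(Q[:,:2].astype(np.float32)))
    s=near(k0,170)&(P[:,2]>38)&(P[:,2]<60)&(col.min(1)>90);Q=P[s];print('blade',len(Q),np.median(Q[:,2]) if len(Q) else 0,cv2.minAreaRect(Q[:,:2].astype(np.float32)) if len(Q) else 0)
    s=near(k0,100)&(P[:,2]>28)&(P[:,2]<46)&(col.max(1)<90);Q=P[s];print('rest',len(Q),cv2.minAreaRect(Q[:,:2].astype(np.float32)))
c=load('top');a=c['color'][110:210,185:385,::-1];a=cv2.resize(a,None,fx=4,fy=4,interpolation=cv2.INTER_CUBIC);cv2.imwrite('pics/crop1.png',a)
```

```text
[ 654.14982459 -195.48131579   91.33195442] [624.49036135 159.29866956  50.63384408]
top table z -0.826529152341215
cover ((652.1483154296875, -197.44357299804688), (150.26614379882812, 157.9053192138672), 81.42605590820312) 87.53356578896556
[[ 562.8767   -259.96628 ]
 [ 719.01733  -283.5077  ]
 [ 741.4199   -134.92087 ]
 [ 585.2793   -111.379456]]
handle 300 50.720452852387794 ((644.8233032226562, 174.9940185546875), (187.9656219482422, 57.44942092895508), 1.6794812679290771)
blade 250 44.31602068127951 ((666.6974487304688, 102.70181274414062), (162.02047729492188, 209.88685607910156), 6.089686870574951)
rest 170 ((616.3265380859375, 161.7405242919922), (104.53170013427734, 74.9098129272461), 6.476591110229492)
side table z 1.1354180670374725
cover ((654.2114868164062, -200.19332885742188), (152.69937133789062, 159.07325744628906), 81.6488037109375) 89.45919391965307
[[ 564.4292  -264.18152]
 [ 721.8157  -287.28534]
 [ 743.9938  -136.20514]
 [ 586.6073  -113.10132]]
handle 289 52.20640505667589 ((644.9652099609375, 144.01954650878906), (74.5208969116211, 186.48617553710938), 81.27433776855469)
blade 283 46.910372009209475 ((674.4801635742188, 78.39286804199219), (211.98391723632812, 66.08265686035156), 67.16741943359375)
rest 193 ((612.2245483398438, 159.20936584472656), (119.68785858154297, 79.90724182128906), 8.162096977233887)
```

View pics/crop1.png

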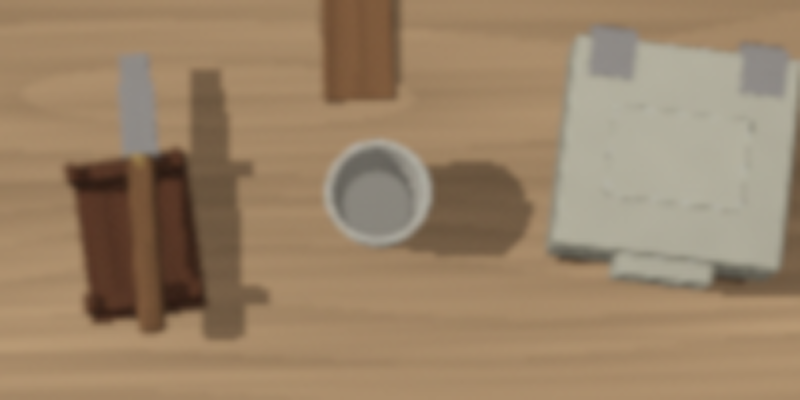

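Run:
```python
from h import *
t=load('top')['color'][:,:,::-1];s=load('side')['color'][:,:,::-1]
z=lambda a:cv2.resize(a,(400,300),interpolation=cv2.INTER_CUBIC)
A=np.vstack([np.hstack([z(t[115:199,180:292]),z(t[112:187,310:410])]),np.hstack([z(s[150:198,260:324]),z(s[213:297,322:434])])])
cv2.imwrite('pics/comp.png',A)
```

```text
(no output)
```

View pics/comp.png

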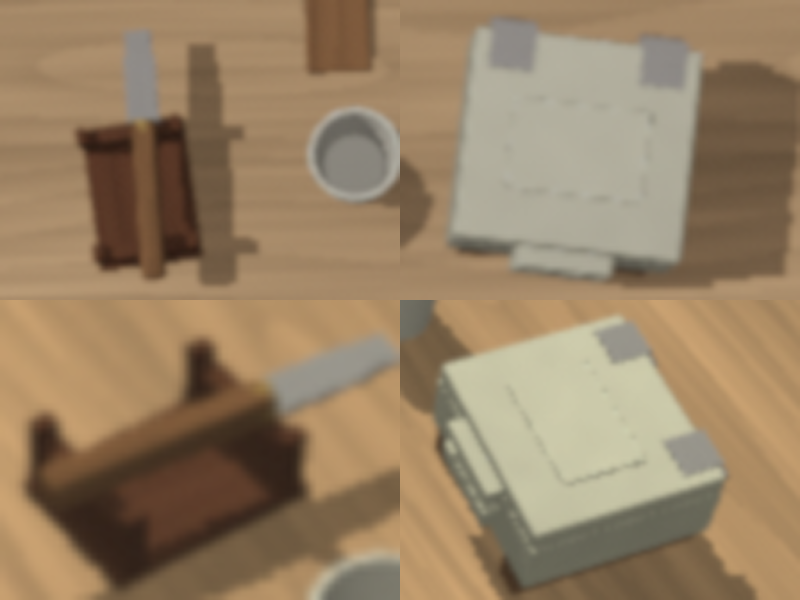

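```bash
cat > fit.py <<'E'
from h import *
from scipy.optimize import least_squares
T=load('top');S=load('side')
u=lambda p,s,o,w=(0,0):((np.array(p,float)-w+.5)/s-.5+o)
def fit(obs,g):
    def res(q,f=None):
        Rz=R.from_euler('z',q[2]).as_matrix()
        return np.concatenate([(proj(c,Rz@np.array(m)+[q[0],q[1],0])-p).ravel()*w for c,m,p,w in obs])
    r=least_squares(res,g); return r.x,r.fun.reshape(-1,2).round(1).tolist()
if __name__=='__main__':
    tm=lambda p:u(p,4,(310,112),(400,0)); sm=lambda p:u(p,400/112,(322,213),(400,300))
    tk=lambda p:u(p,400/112,(180,115)); sk=lambda p:u(p,6.25,(260,150),(0,300))
    C={'hl':(70,75,88),'hr':(70,-75,88),'fr':(-70,-75,88),'fl':(-70,75,88)}
    to=[(T,C[k],tm(p),1) for k,p in dict(hl=(477,28),hr=(702,52),fr=(680,262),fl=(450,236)).items()]
    so=[(S,C[k],sm(p),1) for k,p in dict(fl=(443,368),hl=(625,318),hr=(723,470),fr=(545,535)).items()]
    for n,o in(('top',to),('side',so),('both',to+so)): print('mould',n,fit(o,[650,-195,-.15]))
    # knife handle edges
    ko=[(T,(-70,0,53),tk((152,277)),1),(T,(50,0,53),tk((143,121)),1),(T,(120,0,45.5),tk((138,31)),1)]
    ks=[(S,(120,0,45.5),sk((389,345)),1),(S,(50,0,53),sk((264,385)),1)]
    for n,o in(('top',ko),('side',ks),('both',ko+ks)): print('knife',n,fit(o,[620,160,.05]))
    ro=[(T,(51,40,43),tk((80,134)),1),(T,(51,-40,43),tk((182,121)),1),(T,(-51,-40,43),tk((199,251)),1),(T,(-51,40,43),tk((102,266)),1)]
    print('rest',fit(ro,[620,160,.1]))
E
python3 fit.py
```

```text
mould top (array([ 6.55548515e+02, -1.98499782e+02, -1.43670971e-01]), [[-0.4, -0.5], [0.0, 0.2], [-0.0, 0.3], [0.4, 0.1]])
mould side (array([ 6.61300058e+02, -1.99696362e+02, -1.28958719e-01]), [[-0.2, -0.9], [-1.2, -1.9], [2.3, 1.4], [-1.0, 0.8]])
mould both (array([ 6.58449319e+02, -1.99470526e+02, -1.35964920e-01]), [[-0.3, -1.4], [0.2, -1.2], [0.5, -1.1], [0.9, -0.8], [-1.1, -0.7], [-1.9, -1.5], [1.2, 2.0], [-2.4, 1.1]])
knife top (array([6.19439282e+02, 1.54627872e+02, 3.96016209e-02]), [[0.1, 0.5], [-0.1, -0.3], [0.0, -0.2]])
knife side (array([6.22060369e+02, 1.57196273e+02, 3.84662091e-02]), [[-0.0, 0.0], [0.0, -0.0]])
knife both (array([6.20121411e+02, 1.54949417e+02, 4.25560075e-02]), [[0.0, 0.3], [-0.3, -0.5], [-0.2, -0.5], [-0.3, 0.6], [-0.2, 0.6]])
rest (array([6.15750108e+02, 1.60119942e+02, 1.22238426e-01]), [[-0.4, 0.1], [0.5, -0.6], [1.1, 0.2], [-1.2, 0.4]])
```

```bash
cat > go.py <<'E'
from h import *
def st():
    o=bot.get_obs(); return o,R.from_euler('xyz',o['tcp_rot']).as_matrix()
def to(p,yaw=None):
    "tool-frame shift (m) and turn (deg) to TCP p with jaw axis square to knife yaw"
    o,M=st(); d=M.T@(np.array(p)-o['tool_pos'])/1000
    t=0
    if yaw is not None:
        a=np.arctan2(M[1,1],M[0,1]); e=(yaw+np.pi/2-a+np.pi/2)%np.pi-np.pi/2
        t=-np.degrees(e)
    print('t',round(o['time'],2),'pos',o['tool_pos'].round(1),'q',o['joint_positions'].round(2),'F',o['contact_force'].round(1),'w',round(o['grip_width'],1),'x axis',M[:,0].round(3),'\n -> shift',d.round(4),'turn',round(t,2))
E
python3 - <<'E'
from go import *
to([640,155.8,226],.04); print(st()[1].round(3))
E
```

```text
t 0.1 pos [125.6 509.4 226.1] q [ 1.18  0.34  1.52 -0.    1.28 -0.15] F [-0.9  0.1  0.2] w 91.4 x axis [-0.001 -0.001 -1.   ] 
 -> shift [ 3.000e-04 -2.201e-01  5.841e-01] turn -16.15
[[-0.001  0.239  0.971]
 [-0.001  0.971 -0.239]
 [-1.    -0.001 -0.   ]]
```

Emit:
step_arm:
  targets:
    - [[0, -0.0705, 0.187, -7], [0, -0.0705, 0.187, -7], [0, -0.0705, 0.187, -7], [0, -0.0705, 0.187, -7], [0, -0.0705, 0.187, -7]]
  jaw: 0.3

```text
time: 0.52
tool_pos: [291.6, 394.5, 225.9]
tcp_rot: [-1.798, 1.569, -1.918]
contact_force: [-0.0, 1.7, -0.7]
grip_width: 65.3
```

```bash
python3 -c "
from go import *
to([640,155.8,226],.04)"
```

```text
t 0.52 pos [291.6 394.5 225.9] q [ 0.78  0.28  1.61 -0.    1.25 -0.67] F [-0.   1.7 -0.7] w 65.3 x axis [-0.001 -0.002 -1.   ] 
 -> shift [ 1.000e-04 -1.955e-01  3.744e-01] turn -9.14
```

Emit:
step_arm:
  targets:
    - [[0, -0.0195, 0.0374, -2], [0, -0.039, 0.0749, -4], [0, -0.0585, 0.112, -6], [0, -0.078, 0.1498, -8], [0, -0.0977, 0.187, -9.14]]

```text
time: 0.93
tool_pos: [463.0, 276.3, 225.8]
tcp_rot: [-2.175, 1.568, -2.134]
contact_force: [1.1, 1.3, -0.4]
grip_width: 64.7
```

```bash
python3 -c "
from go import *
to([640,155.8,150],.04)"
```

```text
t 0.93 pos [463.  276.3 225.8] q [ 0.4   0.37  1.48 -0.    1.29 -1.22] F [ 1.1  1.3 -0.4] w 64.7 x axis [-0.001 -0.002 -1.   ] 
 -> shift [ 0.0758 -0.1276  0.1719] turn 0.09
```

Emit:
step_arm:
  targets:
    - [[0.0, -0.025, 0.034, 0], [0.0, -0.05, 0.068, 0], [0.0, -0.076, 0.103, 0], [0.02, -0.102, 0.138, 0], [0.04, -0.1276, 0.1719, 0]]

```text
time: 1.35
tool_pos: [630.1, 162.7, 192.8]
tcp_rot: [-1.038, 1.569, -0.997]
contact_force: [-0.3, 0.4, 0.3]
grip_width: 64.3
```

Emit:
step_arm:
  targets:
    - [[0.02, 0, 0, 0], [0.03, 0, 0, 0], [0.03, 0, 0, 0], [0.03, 0, 0, 0], [0.03, 0, 0, 0]]

```text
time: 1.77
tool_pos: [629.9, 163.8, 164.4]
tcp_rot: [-0.478, 1.568, -0.436]
contact_force: [1.0, 0.4, 0.1]
grip_width: 64.0
```

Run:
```python
from go import *
to([640,155.8,25],.04)
t=cap('top')['color'][:,:,::-1];s=cap('side')['color'][:,:,::-1]
z=lambda a:cv2.resize(a,(400,300),interpolation=cv2.INTER_CUBIC)
cv2.imwrite('pics/c2.png',np.hstack([z(t[105:210,150:290]),z(s[120:204,232:344])]))
```

```text
t 1.77 pos [629.9 163.8 164.4] q [ 0.14  0.62  1.24 -0.    1.28 -1.48] F [1.  0.4 0.1] w 64.0 x axis [ 0.003 -0.001 -1.   ] 
 -> shift [ 0.1394 -0.0082  0.0094] turn 0.15
```

View pics/c2.png

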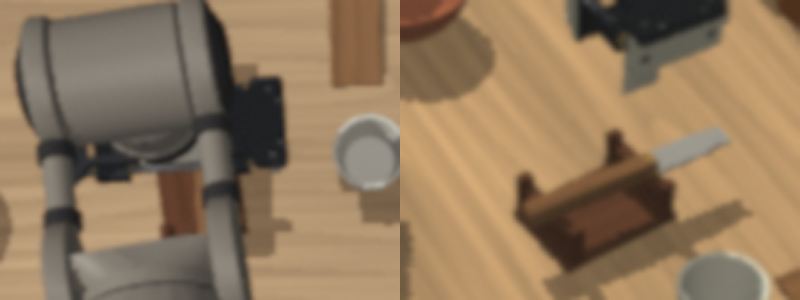

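The side view (right half) shows the gripper above the undisturbed knife. I correct sideways first, then descend.

Emit:
step_arm:
  targets:
    - [[0.0, -0.0082, 0.0094, 0], [0.02, -0.0082, 0.0094, 0], [0.05, -0.0082, 0.0094, 0], [0.07, -0.0082, 0.0094, 0], [0.08, -0.0082, 0.0094, 0]]

```text
time: 2.28
tool_pos: [638.9, 156.3, 83.1]
tcp_rot: [-0.968, 1.569, -0.924]
contact_force: [-0.5, -0.4, -0.7]
grip_width: 63.7
```

```bash
python3 -c "
from go import *
to([640,155.8,25],.04)"
```

```text
t 2.28 pos [638.9 156.3  83.1] q [ 0.12  0.71  1.3  -0.    1.13 -1.49] F [-0.5 -0.4 -0.7] w 63.7 x axis [ 0.001 -0.001 -1.   ] 
 -> shift [ 0.0581 -0.0005  0.0011] turn 0.2
```

Emit:
step_arm:
  targets:
    - [[0.015, 0, 0.001, 0], [0.03, 0, 0.001, 0], [0.045, 0, 0.001, 0], [0.058, 0, 0.001, 0], [0.058, 0, 0.001, 0]]

```text
time: 2.7
tool_pos: [638.7, 156.5, 23.3]
tcp_rot: [-2.401, 1.568, -2.357]
contact_force: [-0.5, -0.4, -0.5]
grip_width: 64.0
```

Emit:
step_arm:
  targets:
    - [[0, 0, 0, 0], [0, 0, 0, 0], [0, 0, 0, 0], [0, 0, 0, 0], [0, 0, 0, 0]]
  jaw: 1

```text
time: 3.12
tool_pos: [639.2, 156.6, 24.1]
tcp_rot: [-1.93, 1.569, -1.886]
contact_force: [0.1, -1.1, 0.2]
grip_width: 35.5
```

Emit:
step_arm:
  targets:
    - [[0, 0, 0, 0], [0, 0, 0, 0], [0, 0, 0, 0], [0, 0, 0, 0], [0, 0, 0, 0]]

```text
time: 3.53
tool_pos: [639.4, 156.7, 24.5]
tcp_rot: [-1.568, 1.569, -1.524]
contact_force: [0.1, 1.2, 2.1]
grip_width: 17.8
```

Emit:
step_arm:
  targets:
    - [[-0.01, 0, 0, 0], [-0.03, 0, 0, 0], [-0.06, 0, 0, 0], [-0.09, 0, 0, 0], [-0.12, 0, 0, 0]]

```text
time: 3.95
tool_pos: [638.9, 156.7, 145.9]
tcp_rot: [-2.137, 1.569, -2.093]
contact_force: [0.4, 0.5, -0.7]
grip_width: 17.9
```

Run:
```python
from go import *
m=np.array([655.8,-198.8]);y=-.143
f=np.array([np.cos(y),np.sin(y)])
# tip 30 mm before slot mouth
g=m-f*(84+100+40); print(g); to([*g,130],y)
```

```text
[ 434.08638782 -166.87705883]
t 3.95 pos [638.9 156.7 145.9] q [ 0.12  0.65  1.23 -0.    1.26 -1.49] F [ 0.4  0.5 -0.7] w 17.9 x axis [-0.001 -0.002 -1.   ] 
 -> shift [ 0.0167 -0.3142 -0.2188] turn 10.71
```

Emit:
step_arm:
  targets:
    - [[0, -0.032, -0.022, 1], [0, -0.064, -0.045, 3], [0, -0.096, -0.067, 5], [0, -0.128, -0.089, 7], [0, -0.16, -0.111, 9]]

```text
time: 4.37
tool_pos: [533.6, -9.2, 146.8]
tcp_rot: [-1.887, 1.569, -2.001]
contact_force: [0.2, -0.6, -1.1]
grip_width: 18.1
```

Run:
```python
from go import *
to([434.1,-166.9,130],-.143)
```

```text
t 4.37 pos [533.6  -9.2 146.8] q [-0.16  0.44  1.62 -0.    1.09 -1.62] F [ 0.2 -0.6 -1.1] w 18.1 x axis [-0.001 -0.002 -1.   ] 
 -> shift [ 0.0172 -0.168  -0.0809] turn 1.65
```

Emit:
step_arm:
  targets:
    - [[0, -0.036, -0.017, 0.5], [0, -0.072, -0.034, 1], [0, -0.108, -0.051, 1.65], [0.0, -0.142, -0.068, 1.65], [0.01, -0.168, -0.081, 1.65]]

```text
time: 4.78
tool_pos: [433.2, -169.4, 139.1]
tcp_rot: [-1.038, 1.566, -1.181]
contact_force: [2.4, -1.0, -1.0]
grip_width: 17.8
```

Run:
```python
from go import *
to([434.1,-166.9,46],-.143)
```

```text
t 4.78 pos [ 433.2 -169.4  139.1] q [-0.54  0.33  1.81 -0.    0.99 -1.96] F [ 2.4 -1.  -1. ] w 17.8 x axis [ 0.002 -0.004 -1.   ] 
 -> shift [0.0931 0.003  0.0003] turn -0.04
```

Emit:
step_arm:
  targets:
    - [[0.02, 0.002, 0, 0], [0.045, 0.003, 0, 0], [0.07, 0.003, 0, 0], [0.093, 0.003, 0, 0], [0.093, 0.003, 0, 0]]

```text
time: 5.2
tool_pos: [431.3, -165.8, 43.1]
tcp_rot: [-2.783, 1.566, -2.927]
contact_force: [-0.9, 0.7, -1.7]
grip_width: 17.7
```

Emit:
step_arm:
  targets:
    - [[0, 0, 0, 0], [0, 0, 0, 0], [0, 0, 0, 0], [0, 0, 0, 0], [0, 0, 0, 0]]

```text
time: 5.62
tool_pos: [432.0, -166.1, 44.2]
tcp_rot: [-2.306, 1.568, -2.45]
contact_force: [-0.8, -0.7, -1.8]
grip_width: 18.0
```

Run:
```python
from go import *
to([434.1,-166.9,46],-.143)
t=cap('top')['color'][:,:,::-1];s=cap('side')['color'][:,:,::-1]
z=lambda a:cv2.resize(a,(400,300),interpolation=cv2.INTER_CUBIC)
cv2.imwrite('pics/c3.png',np.hstack([z(t[135:210,310:410]),z(s[205:280,290:390])]))
```

```text
t 5.62 pos [ 432.  -166.1   44.2] q [-0.53  0.48  1.92 -0.    0.75 -1.95] F [-0.8 -0.7 -1.8] w 18.0 x axis [-0.002 -0.002 -1.   ] 
 -> shift [-0.0018 -0.0005  0.0022] turn -0.06
```

View pics/c3.png

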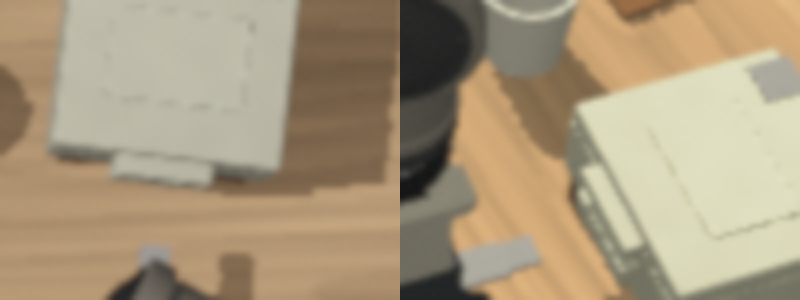

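Run:
```python
from go import *
from scipy.optimize import least_squares
T=load('top');S=load('side')
u=lambda p,o:(np.array(p,float)+.5)/4-.5+o
a=u((155,246),(310,135));b=u((137,250),(290,205))
f=lambda p:np.r_[proj(T,p)[0]-a,proj(S,p)[0]-b]
r=least_squares(f,[531,-180,64]);print('tip tri',r.x.round(1),r.fun.round(2))
y=-.143;F=np.array([np.cos(y),np.sin(y),0]);L=np.array([-F[1],F[0],0])
e=np.array([432,-166,63.2])+100*F
print('tip exp',e,f(e).round(1))
m=np.array([655.8,-198.8,0])
for k,(x,yy,zz) in dict(lipT1=(-84,32,82),lipT2=(-84,-32,82),lipB1=(-84,32,70),lipB2=(-84,-32,70),ledT2=(-84,-32,60),fl=(-70,75,88),fr=(-70,-75,88)).items():
    p=m+x*F+yy*L+[0,0,zz]
    print(k,((proj(T,p)[0]-[310,135])*4).round(0),((proj(S,p)[0]-[290,205])*4+[400,0]).round(0))
s=z=cv2.resize(S['color'][232:282,318:384,::-1],(792,600),interpolation=cv2.INTER_CUBIC);cv2.imwrite('pics/c4.png',s)
```

```text
tip tri [ 532.5 -183.6   64.3] [ 0.35 -0.74 -0.73  0.07]
tip exp [ 530.97929115 -180.25131302   63.2       ] [-1.  -0.1 -2.  -0.5]
lipT1 [113. 172.] [573. 169.]
lipT2 [210. 184.] [618. 252.]
lipB1 [111. 174.] [571. 180.]
lipB2 [207. 186.] [616. 264.]
ledT2 [204. 187.] [614. 273.]
fl [ 51. 142.] [566. 104.]
fr [279. 169.] [674. 299.]
```

View pics/c4.png

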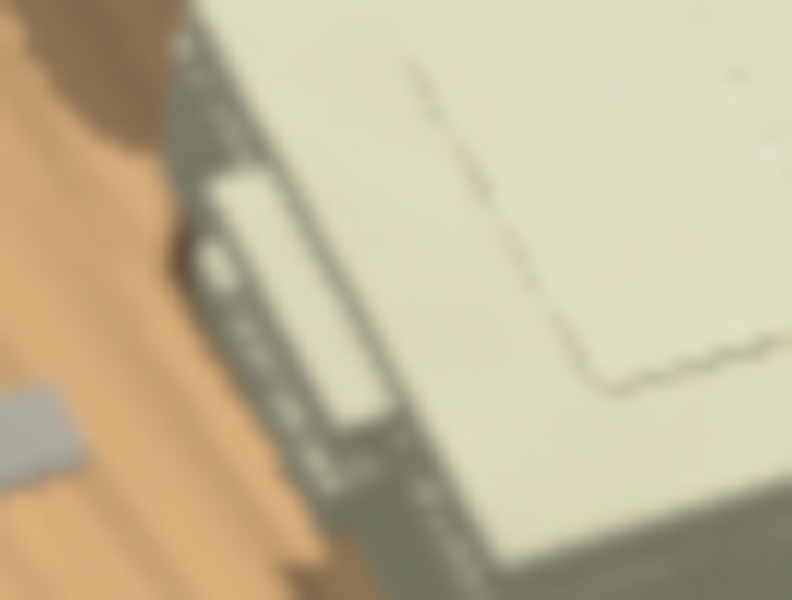

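The side crop shows the lip's top front corners at (208,188) and (342,432). Both lip and tip are about 2 px right of prediction, so the bias is common and the relative position holds within about 2 mm. I advance to the mouth and raise 2 mm.

Emit:
step_arm:
  targets:
    - [[-0.002, -0.0005, 0.007, 0], [-0.002, -0.0005, 0.014, 0], [-0.002, -0.0005, 0.022, 0], [-0.002, -0.0005, 0.029, 0], [-0.002, -0.0005, 0.036, 0]]

```text
time: 6.13
tool_pos: [468.3, -171.8, 45.6]
tcp_rot: [-2.458, 1.567, -2.602]
contact_force: [-0.3, 0.6, -2.5]
grip_width: 17.9
```

Run:
```python
from go import *
m=np.array([655.8,-198.8]);y=-.143
f=np.array([np.cos(y),np.sin(y)]); g=m-f*(184-25); to([*g,46],y)
```

```text
t 6.13 pos [ 468.3 -171.8   45.6] q [-0.5   0.52  1.82 -0.    0.8  -1.93] F [-0.3  0.6 -2.5] w 17.9 x axis [-0.003 -0.002 -1.   ] 
 -> shift [-0.0005 -0.      0.0304] turn -0.05
```

Emit:
step_arm:
  targets:
    - [[0, 0, 0.003, 0], [0, 0, 0.006, 0], [0, 0, 0.009, 0], [0, 0, 0.012, 0], [0, 0, 0.015, 0]]

```text
time: 6.55
tool_pos: [483.2, -173.9, 45.5]
tcp_rot: [-2.548, 1.567, -2.692]
contact_force: [-0.3, -0.1, -0.6]
grip_width: 17.6
```

Emit:
step_arm:
  targets:
    - [[0, 0, 0.003, 0], [0, 0, 0.006, 0], [0, 0, 0.009, 0], [0, 0, 0.012, 0], [0, 0, 0.015, 0]]

```text
time: 6.97
tool_pos: [498.4, -176.1, 45.5]
tcp_rot: [-2.533, 1.567, -2.677]
contact_force: [0.1, 0.4, -1.7]
grip_width: 17.8
```

Run:
```python
from go import *
to([498.4,-176.1,46],-.143)
s=cap('side')['color'][205:280,290:390,::-1]
cv2.imwrite('pics/c5.png',cv2.resize(s,(800,600),interpolation=cv2.INTER_CUBIC))
```

```text
t 6.97 pos [ 498.4 -176.1   45.5] q [-0.48  0.56  1.73 -0.    0.85 -1.91] F [ 0.1  0.4 -1.7] w 17.8 x axis [-0.003 -0.002 -1.   ] 
 -> shift [-0.0005  0.      0.    ] turn -0.06
```

View pics/c5.png

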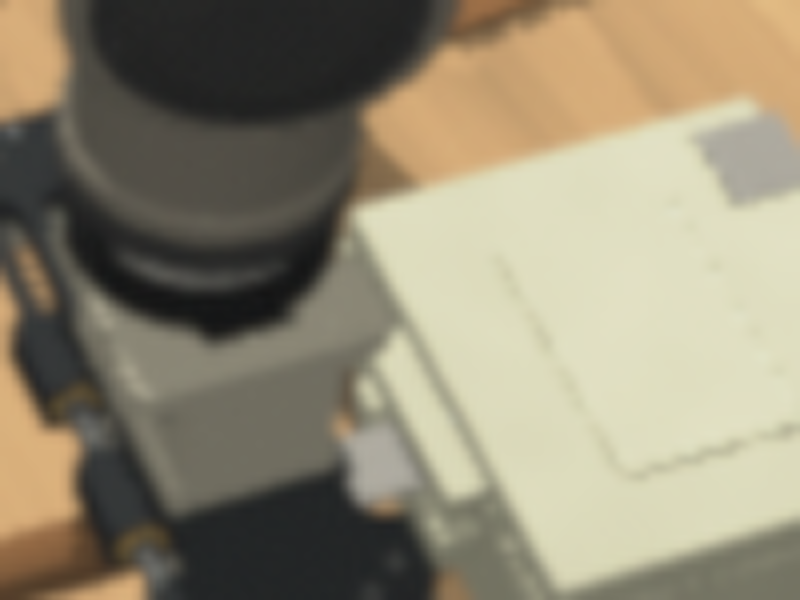

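The blade (375,465) sits under the lip with no contact force. First I lift gently.

Emit:
step_arm:
  targets:
    - [[-0.002, 0, 0, 0], [-0.004, 0, 0, 0], [-0.006, 0, 0, 0], [-0.008, 0, 0, 0], [-0.01, 0, 0.0001, 0]]

```text
time: 7.43
tool_pos: [498.9, -176.2, 55.7]
tcp_rot: [-2.439, 1.568, -2.583]
contact_force: [0.6, -0.8, -3.4]
grip_width: 17.8
```

Emit:
step_arm:
  targets:
    - [[-0.003, 0, 0.0, 0], [-0.007, 0, 0.0005, 0], [-0.011, 0, 0.001, 0], [-0.015, 0, 0.0015, 0], [-0.02, 0, 0.0025, 0]]

```text
time: 7.85
tool_pos: [501.0, -176.3, 75.9]
tcp_rot: [-2.669, 1.567, -2.813]
contact_force: [-1.1, -0.3, -2.6]
grip_width: 17.9
```

Run:
```python
from go import *
to([498.4,-176.1,45.5],-.143)
t=cap('top');s=cap('side')
P=cloud(s);ok=s['depth']>0
m=np.array([655.8,-198.8]);y=-.143
Q=P[ok]-[*m,0];Q=Q@R.from_euler('z',y).as_matrix()
print(R.from_euler('z',y).as_matrix().T@np.array([1,0,0]))
k=(abs(Q[:,1])<70)&(Q[:,0]>-40)&(Q[:,0]<60)&(Q[:,2]>75);print(np.polyfit(Q[k,0],Q[k,2],1))
A=np.hstack([cv2.resize(t['color'][105:210,290:430,::-1],(400,300)),cv2.resize(s['color'][190:295,290:430,::-1],(400,300))])
cv2.imwrite('pics/c6.png',A)
```

```text
t 7.85 pos [ 501.  -176.3   75.9] q [-0.48  0.52  1.7  -0.    0.92 -1.91] F [-1.1 -0.3 -2.6] w 17.9 x axis [-0.004 -0.001 -1.   ] 
 -> shift [ 0.0304 -0.0001 -0.0025] turn -0.05
[0.98979291 0.14251313 0.        ]
[ -0.21666977 106.15503495]
```

Fitted cover slope gives 0.21 rad against 0.206 expected, so no slip. I continue along the arc.

Emit:
step_arm:
  targets:
    - [[-0.0074, 0, 0.0018, 0], [-0.0147, 0, 0.004, 0], [-0.022, 0, 0.0067, 0], [-0.029, 0, 0.0098, 0], [-0.036, 0, 0.0133, 0]]

```text
time: 8.37
tool_pos: [515.3, -178.5, 113.5]
tcp_rot: [-2.013, 1.568, -2.157]
contact_force: [-1.2, 0.4, -3.0]
grip_width: 17.7
```

```bash
cat > chk.py <<'E'
from go import *
def chk():
    o,M=st(); m=np.array([655.8,-198.8]);y=-.143
    s=cap('side');P=cloud(s);ok=s['depth']>0;col=s['color'].astype(int)
    Q=(P[ok]-[*m,0])@R.from_euler('z',y).as_matrix();C=col[ok]
    fwd=((o['tool_pos'][:2]-[498.4,-176.1])@[np.cos(y),np.sin(y)]); up=o['tool_pos'][2]-45.5
    print('fwd',fwd.round(1),'up',up.round(1),'F',o['contact_force'].round(1),'pred th',np.arctan2(up-4,129-fwd).round(3),'s',np.hypot(up-4,129-fwd).round(1))
    # cover outer face: white points above parting, right of gripper; plane through hinge edge
    k=(abs(Q[:,1])<72)&(Q[:,2]>95)&(Q[:,0]>-60)&(Q[:,0]<160)&(C.min(1)>120)&(C.max(1)-C.min(1)<70)
    q=Q[k][:,[0,2]]-[70,70]
    if len(q)>20:
        th=np.arctan2(q[:,1],-q[:,0]); r=np.hypot(*q.T); th=th[(r>60)&(r<165)]-np.arcsin(18/r[(r>60)&(r<165)])*1
        print('n',len(th),'th pct',np.percentile(th,[5,25,50,75,95]).round(2))
E
python3 -c "from chk import *;chk()"
```

```text
fwd 17.1 up 68.0 F [-1.2  0.4 -3. ] pred th 0.52 s 128.9
n 1457 th pct [0.45 0.52 0.54 0.56 0.59]
```

Emit:
step_arm:
  targets:
    - [[-0.0078, 0, 0.0047, 0], [-0.0151, 0, 0.01, 0], [-0.022, 0, 0.0158, 0], [-0.0285, 0, 0.022, 0], [-0.0346, 0, 0.0287, 0]]

```text
time: 8.83
tool_pos: [545.9, -183.1, 150.3]
tcp_rot: [-0.961, 1.566, -1.104]
contact_force: [-1.1, 0.2, -3.0]
grip_width: 17.9
```

```bash
python3 -c "from chk import *;chk()"
```

```text
fwd 48.0 up 104.8 F [-1.1  0.2 -3. ] pred th 0.894 s 129.3
n 818 th pct [0.68 0.85 0.9  0.93 0.96]
```

Emit:
step_arm:
  targets:
    - [[-0.0049, 0, 0.007, 0], [-0.0098, 0, 0.0146, 0], [-0.0142, 0, 0.0225, 0], [-0.018, 0, 0.0307, 0], [-0.0212, 0, 0.0391, 0]]

```text
time: 9.3
tool_pos: [586.8, -189.3, 173.5]
tcp_rot: [-0.63, 1.563, -0.774]
contact_force: [-1.5, -0.3, -1.8]
grip_width: 17.5
```

```bash
python3 -c "from chk import *;chk()"
```

```text
fwd 89.3 up 128.0 F [-1.5 -0.3 -1.8] pred th 1.261 s 130.2
n 369 th pct [1.01 1.17 1.2  1.23 1.27]
```

Emit:
step_arm:
  targets:
    - [[-0.0013, 0, 0.0089, 0], [-0.0031, 0, 0.0178, 0], [-0.0043, 0, 0.0267, 0], [-0.0049, 0, 0.0357, 0], [-0.0049, 0, 0.0435, 0]]

```text
time: 9.77
tool_pos: [632.1, -195.9, 179.7]
tcp_rot: [-0.485, 1.559, -0.629]
contact_force: [-0.8, 0.4, -0.6]
grip_width: 17.9
```

```bash
python3 -c "from chk import *;chk()"
```

```text
fwd 135.2 up 134.2 F [-0.8  0.4 -0.6] pred th 1.618 s 130.3
n 348 th pct [1.39 1.51 1.53 1.57 1.61]
```

Emit:
step_arm:
  targets:
    - [[0, 0, 0.005, 0], [0.001, 0, 0.01, 0], [0.002, 0, 0.015, 0], [0.003, 0, 0.02, 0], [0.004, 0, 0.025, 0]]

```text
time: 10.23
tool_pos: [658.5, -199.8, 175.8]
tcp_rot: [-0.44, 1.558, -0.584]
contact_force: [-1.1, -0.7, -0.4]
grip_width: 17.9
```

Run:
```python
from chk import *;chk()
t=cap('top');s=load('side')
z=lambda a:cv2.resize(a,(400,300),interpolation=cv2.INTER_CUBIC)
cv2.imwrite('pics/c7.png',np.hstack([z(t['color'][75:195,290:450,::-1]),z(s['color'][160:295,290:470,::-1])]))
```

```text
fwd 161.8 up 130.3 F [-1.1 -0.7 -0.4] pred th 1.825 s 130.5
n 791 th pct [1.59 1.69 1.71 1.73 1.78]
```

View pics/c7.png

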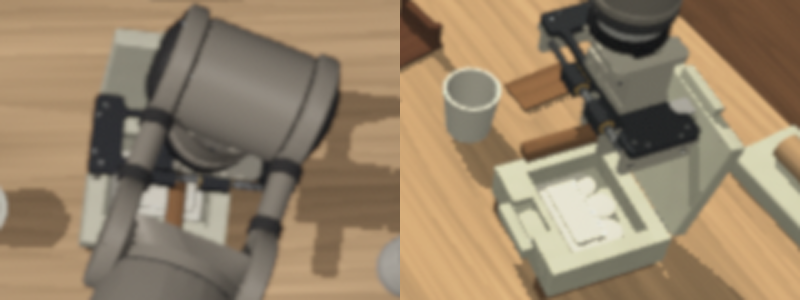

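Side view: the cover stands past upright, the tile lies undisturbed in the cavity, and the knife tip is on the cover's inner face. I nudge on towards the stop, gently.

Emit:
step_arm:
  targets:
    - [[0, 0, 0.002, 0], [0.001, 0, 0.004, 0], [0.001, 0, 0.006, 0], [0.002, 0, 0.007, 0], [0.002, 0, 0.008, 0]]

```text
time: 10.75
tool_pos: [666.6, -200.9, 173.2]
tcp_rot: [-0.437, 1.558, -0.581]
contact_force: [0.1, -0.6, -1.3]
grip_width: 18.0
```

```bash
python3 -c "from chk import *;chk()"
```

```text
fwd 170.0 up 127.7 F [ 0.1 -0.6 -1.3] pred th 1.891 s 130.3
n 803 th pct [1.65 1.75 1.78 1.79 1.85]
```

Emit:
step_arm:
  targets:
    - [[0, 0, -0.008, 0], [0, 0, -0.024, 0], [0, 0, -0.048, 0], [0, 0, -0.08, 0], [0, 0, -0.115, 0]]

```text
time: 11.22
tool_pos: [552.0, -184.3, 171.7]
tcp_rot: [-0.429, 1.558, -0.572]
contact_force: [-0.4, -0.0, -1.0]
grip_width: 17.9
```

Run:
```python
from chk import *;chk()
s=load('side');t=cap('top')
to([639.2,156.6,150],.044)
```

```text
fwd 54.3 up 126.2 F [-0.4 -0.  -1. ] pred th 1.022 s 143.3
n 1927 th pct [0.91 1.71 1.76 1.78 1.83]
t 11.32 pos [ 546.8 -182.5  170.8] q [-0.45  0.48  1.47 -0.    1.19 -1.88] F [ 0.1  0.  -0.8] w 17.9 x axis [ 0.003 -0.004 -1.   ] 
 -> shift [0.0198 0.3489 0.0427] turn -10.76
```

Emit:
step_arm:
  targets:
    - [[0, 0.03, 0.0, -1], [0, 0.06, 0.005, -3], [0, 0.095, 0.01, -5], [0, 0.13, 0.015, -7], [0, 0.167, 0.02, -9]]

```text
time: 11.73
tool_pos: [591.5, -19.0, 170.9]
tcp_rot: [-0.743, 1.565, -0.729]
contact_force: [0.4, -0.2, -1.9]
grip_width: 18.0
```

```bash
python3 -c "
from go import *
to([639.2,156.6,150],.044)"
```

```text
t 11.73 pos [591.5 -19.  170.9] q [-0.16  0.51  1.42 -0.    1.21 -1.74] F [ 0.4 -0.2 -1.9] w 18.0 x axis [ 0.004 -0.004 -1.   ] 
 -> shift [0.0204 0.175  0.05  ] turn -1.72
```

Emit:
step_arm:
  targets:
    - [[0, 0.04, 0.012, -1], [0, 0.08, 0.024, -1.7], [0, 0.115, 0.035, -1.7], [0, 0.15, 0.043, -1.7], [0.01, 0.175, 0.05, -1.7]]

```text
time: 12.15
tool_pos: [640.9, 160.5, 162.6]
tcp_rot: [-0.292, 1.561, -0.247]
contact_force: [0.5, -0.1, -1.1]
grip_width: 17.3
```

Emit:
step_arm:
  targets:
    - [[0, 0, 0, 0], [0, 0, 0, 0], [0, 0, 0, 0], [0, 0, 0, 0], [0, 0, 0, 0]]

```text
time: 12.57
tool_pos: [641.2, 159.0, 163.2]
tcp_rot: [-0.295, 1.56, -0.251]
contact_force: [0.0, 0.2, -1.5]
grip_width: 17.7
```

```bash
python3 -c "
from go import *
to([639.2,156.6,60],.044)"
```

```text
t 12.57 pos [641.2 159.  163.2] q [ 0.13  0.64  1.21 -0.    1.28 -1.48] F [ 0.   0.2 -1.5] w 17.7 x axis [ 0.01  -0.003 -1.   ] 
 -> shift [ 0.1032 -0.0019 -0.0031] turn -0.02
```

Emit:
step_arm:
  targets:
    - [[0.01, -0.002, -0.003, 0], [0.035, -0.002, -0.003, 0], [0.065, -0.002, -0.003, 0], [0.09, -0.002, -0.003, 0], [0.103, -0.002, -0.003, 0]]

```text
time: 12.98
tool_pos: [637.8, 154.8, 57.2]
tcp_rot: [-0.546, 1.564, -0.504]
contact_force: [-0.3, 0.1, -1.1]
grip_width: 17.9
```

Run:
```python
from go import *
to([639.2,156.6,24.5],.044)
s=cap('side');t=cap('top')
z=lambda a:cv2.resize(a,(400,300),interpolation=cv2.INTER_CUBIC)
cv2.imwrite('pics/c8.png',np.hstack([z(t['color'][105:210,150:290,::-1]),z(s['color'][130:190,255:335,::-1])]))
```

```text
t 12.98 pos [637.8 154.8  57.2] q [ 0.12  0.74  1.34 -0.    1.06 -1.49] F [-0.3  0.1 -1.1] w 17.9 x axis [ 0.006 -0.003 -1.   ] 
 -> shift [0.0327 0.0018 0.0013] turn -0.13
```

View pics/c8.png

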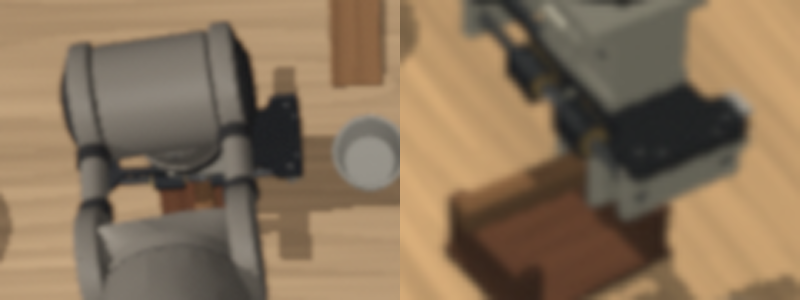

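The knife hovers over the rest with its handle between the stops. I descend softly.

Emit:
step_arm:
  targets:
    - [[0.008, 0.0018, 0.0013, 0], [0.015, 0.0018, 0.0013, 0], [0.02, 0.0018, 0.0013, 0], [0.025, 0.0018, 0.0013, 0], [0.028, 0.0018, 0.0013, 0]]

```text
time: 13.5
tool_pos: [639.0, 156.7, 29.3]
tcp_rot: [-0.649, 1.565, -0.607]
contact_force: [-0.8, -0.3, -1.0]
grip_width: 17.7
```

```bash
python3 -c "
from go import *
to([639.2,156.6,24.5],.044)"
```

```text
t 13.5 pos [639.  156.7  29.3] q [ 0.13  0.77  1.35 -0.    1.02 -1.48] F [-0.8 -0.3 -1. ] w 17.7 x axis [ 0.005 -0.003 -1.   ] 
 -> shift [ 0.0048 -0.0001  0.0002] turn -0.12
```

Emit:
step_arm:
  targets:
    - [[0.001, 0, 0, 0], [0.002, 0, 0, 0], [0.003, 0, 0, 0], [0.004, 0, 0, 0], [0.0045, 0, 0, 0]]

```text
time: 13.92
tool_pos: [639.1, 156.7, 24.9]
tcp_rot: [-0.624, 1.565, -0.582]
contact_force: [0.3, -0.2, -1.6]
grip_width: 18.1
```

```bash
python3 -c "
from go import *
to([639.2,156.6,24.5],.044)"
```

```text
t 13.92 pos [639.1 156.7  24.9] q [ 0.13  0.78  1.35 -0.    1.01 -1.48] F [ 0.3 -0.2 -1.6] w 18.1 x axis [ 0.005 -0.003 -1.   ] 
 -> shift [ 0.0004 -0.0001  0.0001] turn -0.12
```

Emit:
step_arm:
  targets:
    - [[0.0005, 0, 0, 0], [0.001, 0, 0, 0], [0.001, 0, 0, 0], [0.001, 0, 0, 0], [0.001, 0, 0, 0]]

```text
time: 14.33
tool_pos: [639.2, 156.7, 24.5]
tcp_rot: [-0.585, 1.564, -0.543]
contact_force: [-3.3, -0.3, 5.8]
grip_width: 17.9
```

Contact with the bars (about +6 N), so I open part way without moving.

Emit:
step_arm:
  targets:
    - [[0, 0, 0, 0], [0, 0, 0, 0], [0, 0, 0, 0], [0, 0, 0, 0], [0, 0, 0, 0]]
  jaw: 0.4

```text
time: 14.75
tool_pos: [639.2, 156.7, 24.3]
tcp_rot: [-0.604, 1.564, -0.562]
contact_force: [0.2, -0.7, 0.8]
grip_width: 46.6
```

Emit:
step_arm:
  targets:
    - [[0, 0, 0, 0], [0, 0, 0, 0], [0, 0, 0, 0], [0, 0, 0, 0], [0, 0, 0, 0]]

```text
time: 15.17
tool_pos: [639.2, 156.7, 24.2]
tcp_rot: [-0.596, 1.564, -0.554]
contact_force: [-0.1, 0.8, -0.6]
grip_width: 54.9
```

Emit:
step_arm:
  targets:
    - [[-0.01, 0, 0, 0], [-0.03, 0, 0, 0], [-0.06, 0, 0, 0], [-0.09, 0, 0, 0], [-0.12, 0, 0, 0]]

```text
time: 15.58
tool_pos: [638.4, 157.1, 146.3]
tcp_rot: [-0.587, 1.564, -0.545]
contact_force: [0.8, 0.2, -0.1]
grip_width: 55.3
```

Emit:
step_arm:
  targets:
    - [[-0.03, 0, -0.03, 0], [-0.06, 0, -0.065, 0], [-0.06, 0, -0.1, 0], [-0.06, 0, -0.135, 0], [-0.06, 0, -0.16, 0]]

```text
time: 16.0
tool_pos: [475.5, 150.6, 207.0]
tcp_rot: [-0.45, 1.563, -0.408]
contact_force: [-0.6, 1.1, -0.4]
grip_width: 55.1
```

Run:
```python
from chk import *;chk()
s=load('side');t=cap('top')
z=lambda a:cv2.resize(a,(400,300),interpolation=cv2.INTER_CUBIC)
A=np.vstack([np.hstack([z(t['color'][115:199,180:292,::-1]),z(t['color'][75:195,290:450,::-1])]),np.hstack([z(s['color'][150:198,260:324,::-1]),z(s['color'][160:295,290:470,::-1])])])
cv2.imwrite('pics/c9.png',A)
```

```text
fwd -69.2 up 161.5 F [-0.6  1.1 -0.4] pred th 0.671 s 253.2
n 811 th pct [1.67 1.73 1.78 1.8  1.86]
```

View pics/c9.png

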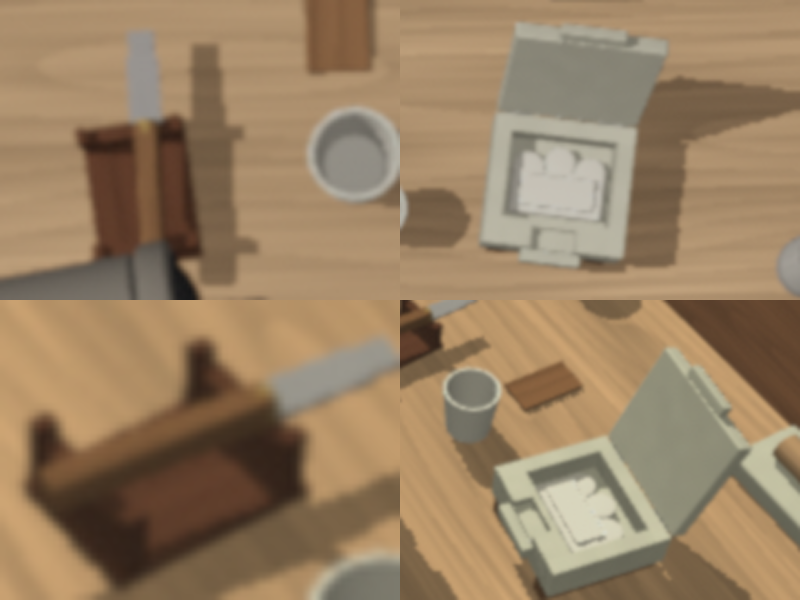

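The final view shows the knife across both bars as before (tip at (141,31), originally (138,31)). The cover is wide open and the tile is in place. Before handing in, I let the arm come to rest.

Emit:
step_arm:
  targets:
    - [[0, 0, 0, 0], [0, 0, 0, 0], [0, 0, 0, 0], [0, 0, 0, 0], [0, 0, 0, 0]]

```text
time: 16.52
tool_pos: [475.4, 150.7, 206.5]
tcp_rot: [-0.661, 1.565, -0.618]
contact_force: [0.3, -0.4, 0.3]
grip_width: 55.3
```

```bash
python3 -c "
from h import *
print(bot.close_job())"
```

```text
the job is handed in; nothing more can be done
None
```

I slid the knife's blade about 25 mm into the slot and levered the cover up, then followed its arc with the tip past upright to about 1.89 rad. The knife is back across both bars of its rest, and I handed the job in at about 16.5 s.

- **Forces:** The wrist force read at the end of each move stayed at or below about 3.5 N while the knife was at the mould. It was about 6.7 N when the knife touched the bars. Force between readings was not watched.
- **Cover:** The last pictures show it wide open, holding the same angle after the knife left.
- **Knife:** It lies on both bars within about 1–2 mm of where it was. In the top view the arm hid the handle's rear end, but the side view shows it.
- **Tile and bystanders:** The tile lies in the cavity and looks undisturbed. The cup and rib look unmoved in the last pictures; the other bystanders were outside those crops.
- **Disagreements:** The depth-based angle reads about 1.78 rad, roughly 0.1 below the knife-path figure. I put that down to the inner face being counted as the outer one. The side camera was about 2 px off for knife and mould alike, so it did not affect the fit.

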